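# Reassemble a dryer filter cartridge and lock it with the push-and-turn safety knob

## Task

Put the dryer's filter cartridge back together: lay the thin perforated separator sheet flat in the bay on top of the finned heat exchanger, then stack the long filter frame squarely on the sheet. Then push the white safety knob in and turn it clockwise past its stop until the steel retainer is right over the frame, and let the knob spring back up. Leave the short filter frame, the bottles and the other things on the counter where they are.

Things in the scene. Friction and masses are not known exactly. Their poses are not given: they have to be found in the camera images.
- seat (a point): Centre of the top face of the finned aluminium heat exchanger (44 x 126 mm, its top 45 mm above the counter), the first layer in the cartridge's bay. x runs across the bay, y along it, away from the knob, z up. The middle 100 mm of both long sides of the bay is open, so that fingers can reach down past the exchanger to the base.
- cartridge: Grey plastic cartridge, cannot move; base 100 x 250 mm, 8 mm thick. Origin: on the counter under the seat, same axes. The bay round the exchanger is 136 mm long between end walls 5 mm thick and 58 mm wide between four corner lips 4 mm thick, 50 to 70 mm from the middle along y. Walls and lips rise to 60 mm above the counter. The knob stands beyond the -y end.
- knob_bar (a point): Centre of the white knob's grip bar, on the knob's upright axis, 118 mm from the seat along the seat's -y. Bar 44 mm long (this point's x), 15 wide (y), 28 high (14 above, 14 below this point); the point is 118 mm above the counter with the knob up. Below the bar: a disc of 48 mm diameter, 15 mm thick, with a lug at its rim reaching 43 mm from the axis. Turns and sinks with the knob.
- knob (a joint): How far the knob is pushed in, m: 0 up, 0.010 bottomed. A spring pushes it back up: 4 N at the top, 12 N fully in. The knob turns together with the retainer.
- retainer (a joint): Angle of knob and retainer, rad, growing clockwise from above: 0 parked, 1.45 end stop with the finger over the bay. With the knob up its lug meets the fixed stop at about 0.27; pushed in at least 7.5 mm it passes beneath, clear from about 0.95 on, where the knob can spring up and cannot turn back. It turns easily (0.06 N m) and stays where left.
- retainer_tip (a point): End of the flat steel retainer finger, at its underside, 70 mm from the knob's axis and 73 mm above the counter (3 mm above the stacked frame). The finger is 16 mm wide, 5 thick; parked it points along the seat's -x, turned home along the seat's +y over the frame's end.
- stop_block (a point): The fixed safety stop, a grey block 14 x 18 x 7 mm, top 91 mm above the counter, 39 mm from the knob's axis on the side away from the bay; its centre.
- sheet: The separator sheet: thin grey plate with square black perforations, 52 (x) x 130 (y) x 5 (z) mm, about 50 g, symmetric under a half turn. Origin: centre of its underside. It lies on one of three white drying stands (28 mm wide, 70 mm long, 25 mm high), so its underside is 25 mm above the counter and its edges are free all round.
- frame: The long filter frame: grey rectangular frame with a dark mesh and three cross ribs, 52 (x) x 130 (y) x 20 (z) mm, about 120 g, symmetric under a half turn. Origin: centre of its underside. It lies on another of the drying stands, 25 mm above the counter.
- short_frame: The short filter frame of another machine, to be left alone: like the long one but 92 mm long with two cross ribs, on the remaining drying stand. Origin: centre of its underside.
- detergent: Bystander: large blue bottle, 90 mm diameter, 200 mm high, standing. Origin: centre of its base.
- softener: Bystander: orange bottle, 70 mm diameter, 190 mm high, standing. Origin: centre of its base.
- dose_cup: Bystander: clear dosing cup, 56 mm diameter, 55 mm high. Origin: centre of its base.
- lint_brush: Bystander: brush lying along its own x. Origin: its underside.
- jar: Bystander: white jar, 60 mm diameter, 80 mm high. Origin: centre of its base.
- carton: Bystander: cardboard carton 50 x 70 x 70 mm high. Origin: centre of its base.
- screwdriver: Bystander: screwdriver lying along its own x. Origin: its underside.
Not all that is in view belongs to the job. What is shaped like the frame but orange is not meant.

How it is judged:
By the outcome, as a careful person would: the job done as asked, in the order asked, and still so for the second after the job is handed in, with the robot touching nothing.
It also fails if it takes over 70 s, if anything falls off the work surface, if the arm or the gripper's body presses on something with over 40 N, if the wrist force passes 120 N, or if a joint passes its speed limit or range.

## Robot

A 7-joint arm with a two-finger parallel gripper is mounted at the origin on the work surface. World frame = base frame: x ahead of the robot, y to its left, z up, the work surface at z = 0. Lengths are in m, angles in rad, forces in N, time in s.
With the tool pointing down it reaches from about 0.4 to 0.875 m from the base axis. Payload 19.3 kg.
Tool frame: the origin (TCP) lies midway between the tips of the shut fingers; the grasp point (between the pads) lies 19 mm behind it; z points along the fingers, y is the line along which they close (so a half turn about z gives the same grasp; the last joint's range is limited). The gripper opens to 85 mm and grips with 20 to 120 N. Pads are 22 mm wide; open, the fingers measure 114 mm over their backs; the gripper's body (76 mm by 85 mm) begins 54 mm behind the grasp point. The pads swing forward as they close: fully open they stand 13 mm farther back than shut.
Start: joints at [-1.361, 0.521, -0.036, 1.599, 0.021, 1.021, -0.113], TCP at [0.173, 0.601, 0.231] pointing down, gripper open.
Joint ranges: [-2.91, 2.91], [-0.3, 2.13], [-1.5, 1.42], [0.17, 2.43], [-1.26, 4.41], [0.16, 1.93], [-2.52, 2.52]. Speed limits (rad/s): [1.89, 1.89, 2.39, 2.39, 3.01, 3.01, 3.01].

## Interface

Orientations are given as [roll, pitch, yaw] about the fixed x, y, z axes, in that order (R = Rz(yaw) Ry(pitch) Rx(roll)).
In Python, from workcell import * gives the robot as it stands.
- The arm moves only by the shell command python3 -m creep 'ROWS' [FORCE]. ROWS is JSON, a list that holds one entry, the list of rows, each a list of 7 numbers: the closure, from -1 (fully open) to 1 (shut), then the shift along the tool's x, y, z in m, then the turn, a rotation vector about the tool's x, y, z in degrees. A call has 1 to 10 rows; each row shifts and turns the commanded pose from where the row before left it, along the tool's axes as they then stand; what a row does not reach is not made up. A row lasts 1/10 s, in which the tool goes at most 50 mm and 8.59 degrees, less where a joint would pass 70% of its speed; a pose out of reach is approached as far as the arm can. A call is refused whole if a number of a shift passes 0.05 or a number of a turn 8.59, either way. A call with a gripper value outside its range is refused whole. The fingers move at their own pace and stop on an object; FORCE is the grip in N (left out, the last holds). Time passes only in rows, so rows that do not move let the fingers close. It gives the time, the measured TCP pose, the force, the opening and the grip force at its end, in the units of the state.
- observe(): the state, without advancing time (a new reading comes with each control period).
- grab_frame(name): name is "side" or "top" or "wrist"; returns a dict with "image" (480x640x3 uint8, red, green, blue), "range_z" (480x640 float32, m along the optical axis (not along the pixel's ray), 0 where there is no reading), "fx", "fy", "cx", "cy" (pixels), "k1" (the pictures are not rectified: a ray, as slopes to the right and down, at radius r is drawn at 1 + k1 r^2 times it, then the intrinsics apply), "R" (3x3) and "t" (3): a world point X has camera coordinates R X + t; the wrist camera has in their place "T_tool_cam" (4x4, takes a point from camera to tool coordinates, whose origin is the TCP and whose axes are the flange's). Camera axes: x right, y down, z forward; pixel columns grow to the right and rows downward; lengths in m; the calibration is good to about 2 mm. A picture is of the moment at which its call begins: read the wrist's pose just before it.
- job_done(): hands the job in; it is judged then, once.
Trained networks look in a picture, given as the dict that the camera call returned (one of the last four; its "shot" number tells which), for a name from the list of things; names that differ only in an ending like _2 or _b are one class to them, and where a whole thing is asked for, a point or a joint stands for the part that bears it (a point fixed in the world has none). Each returns a list of dicts, best first, with "confidence" (0 to 1); they miss things now and then, are a little off and sometimes report something else, mostly with a low value. They report only what shows in the picture. A call takes as long as a camera call. They do not tell look-alikes from the thing itself.
- find_in(picture, thing): "extent" ([centre column, centre row, width, height] in pixels, round what is visible of it).
- outline_of(picture, thing): "region" (480x640 bool, what is visible of it) and "extent" ([centre column, centre row, width, height] in pixels, round what is visible of it).
- tip_of(picture, thing): "position" ([column, row] in pixels: a listed point, or the origin of a listed thing).
The state is a dict: "clock": time; "qpos": joint angles; "qd": joint speeds; "joint_efforts": joint torques, N m; "position": TCP position; "tool_rot": TCP orientation; "force": force on the tool from outside, world axes, zero at the start; "moment": the same for the moment, N m; "grip_width": finger opening in m; "finger_force": force on a finger pad.
Only numpy, scipy, OpenCV 4.12 (cv2) and the standard library are available. Lean on these libraries where they do the work, as an engineer would, in place of code of your own. Each camera call takes 0.05 s, during which the arm holds its last target. There are 200 camera calls.

## Working session

There is one attempt and no reset: what is moved stays moved. The work goes in short steps, Python scripts to look and compute and a shell command to move; the robot and the scene stay as the last step left them, time stands still between calls to the robot, and variables do not carry over. Pictures are saved under pics/ and viewed, at most 11 in all, crops included, and the job is handed in when it is done.

```bash
ls; mkdir -p pics; cat > h.py <<'E'
from workcell import *
import numpy as np, cv2
from scipy.spatial.transform import Rotation as Ro
def save(f,n,crop=None,s=1):
    im=f["image"][:,:,::-1]
    if crop: im=im[crop[1]:crop[3],crop[0]:crop[2]]
    cv2.imwrite("pics/"+n,cv2.resize(im,None,fx=s,fy=s))
def pose():
    s=observe();T=np.eye(4);T[:3,:3]=Ro.from_euler('xyz',s["tool_rot"]).as_matrix();T[:3,3]=s["position"];return T
def cam2world(f,T=None):
    if "R" in f: M=np.eye(4);M[:3,:3]=f["R"].T;M[:3,3]=-f["R"].T@f["t"];return M
    return T@f["T_tool_cam"]
def rays(f,uv):
    uv=np.atleast_2d(np.array(uv,float));d=np.c_[(uv[:,0]-f["cx"])/f["fx"],(uv[:,1]-f["cy"])/f["fy"]];x=d.copy()
    for _ in range(15): x=d/(1+f["k1"]*(x**2).sum(1,keepdims=True))
    return np.c_[x,np.ones(len(x))]
def onplane(f,uv,z,T=None):
    M=cam2world(f,T);r=rays(f,uv)@M[:3,:3].T;o=M[:3,3];return o+r*((z-o[2])/r[:,2])[:,None]
def cloud(f,T=None,mask=None):
    Z=f["range_z"];m=Z>0
    if mask is not None:m&=mask
    v,u=np.nonzero(m);P=rays(f,np.c_[u,v])*Z[v,u][:,None];M=cam2world(f,T);return P@M[:3,:3].T+M[:3,3],np.c_[u,v]
E
python3 - <<'E'
from h import *
T=pose();print(observe())
f=grab_frame("top");save(f,"top.png");
for n in ["seat","knob_bar","retainer_tip","stop_block"]:
    print(n,[(np.round(d["position"]),round(d["confidence"],2)) for d in tip_of(f,n)][:3])
for n in ["sheet","frame","short_frame","cartridge"]:
    for d in outline_of(f,n)[:4]:
        P,uv=cloud(f,None,d["region"])
        zt=np.percentile(P[:,2],80);Q=P[abs(P[:,2]-zt)<.006]
        r=cv2.minAreaRect((Q[:,:2]*1000).astype(np.float32))
        print(n,round(d["confidence"],2),np.round(d["extent"]),"ztop",zt.round(4),r)
g=grab_frame("side");save(g,"side.png")
E
```

```text
pics
{'clock': 0.0, 'qpos': array([-1.36120409,  0.52200985, -0.03633405,  1.6000029 ,  0.02123672,
        1.02110511, -0.11279282]), 'qd': array([ 1.08980755e-03, -5.93314714e-04,  5.08828435e-04, -1.58619755e-05,
       -9.12770819e-05,  7.36035421e-04, -7.59684506e-04]), 'joint_efforts': array([ 5.29099256e-03, -9.27113056e+01,  1.98316634e+00, -3.69914997e+01,
        1.82186515e-02,  8.58931598e-03, -1.03641203e-04]), 'position': array([0.17254596, 0.60035837, 0.23073009]), 'tool_rot': array([-3.14045867e+00,  1.09543984e-04,  2.86182257e+00]), 'force': array([-0.64338049, -0.86912831,  0.41110835]), 'moment': array([ 0.02797127, -0.00872985,  0.0029517 ]), 'finger_force': 0.0, 'grip_width': 0.08582339353775081}
seat [(array([297., 234.]), 0.72)]
knob_bar [(array([344., 229.]), 0.81), (array([435., 184.]), 0.52)]
retainer_tip [(array([200., 278.]), 0.26)]
stop_block [(array([356., 230.]), 0.51)]
sheet 0.68 [199. 225.  44.  23.] ztop 0.0338 ((583.1971435546875, 290.34637451171875), (130.855712890625, 52.323997497558594), 85.36505889892578)
sheet 0.5 [342. 241.  18.  30.] ztop 0.
[... 460 characters left out ...]
9902344, 121.07658386230469), (52.785247802734375, 51.387229919433594), 65.90646362304688)
short_frame 0.58 [419. 269.  34.  23.] ztop 0.0445 ((468.6334533691406, -308.21295166015625), (50.73676681518555, 93.4926986694336), 15.017779350280762)
short_frame 0.36 [399. 190.  36.  31.] ztop 0.1512 ((679.2460327148438, -244.4407501220703), (38.678916931152344, 20.111093521118164), 47.61787796020508)
short_frame 0.22 [347. 229.  21.  17.] ztop 0.1313 ((569.0845336914062, -95.4251480102539), (14.811967849731445, 43.5643196105957), 78.15799713134766)
cartridge 0.56 [317. 236.  90.  43.] ztop 0.0545 ((571.4256591796875, -25.529190063476562), (241.21743774414062, 66.36058807373047), 88.54872131347656)
```

View pics/top.png

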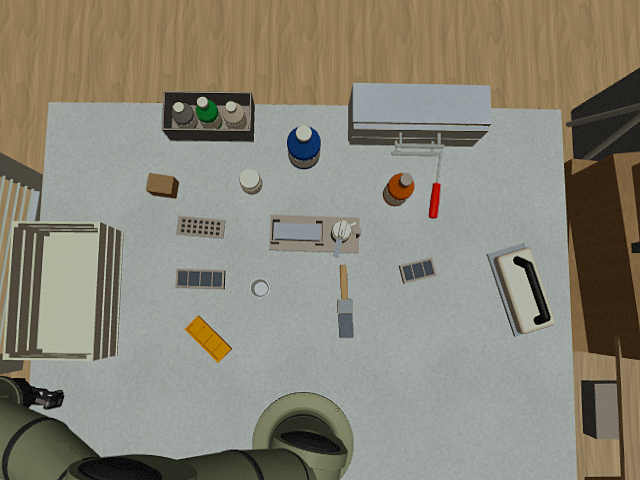

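View pics/side.png

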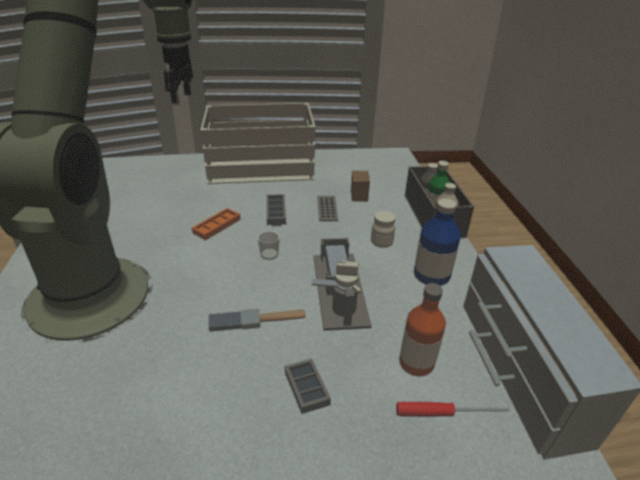

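Top picture: the perforated sheet is at (200,227), the only perforated plate. Frame candidates are the grey one with three ribs at (200,279), the orange one at (208,338) and the grey short one at (418,269). The one at (200,279) fits: it is grey, 130 mm long and has three ribs. The cartridge is at (315,234) with the knob at (342,231), and the seat's +y is about world +y. I'll move over the sheet and confirm from close up.

```bash
python3 -m creep '[[[-1,0,0,0,0,0,7.86],[-1,0,0,0,0,0,7.86],[-1,0,0,0,0,0,7.86],[-1,0,0,0,0,0,7.86],[-1,0,0,0,0,0,7.86],[-1,0,0,0,0,0,7.86],[-1,0,0,0,0,0,7.86],[-1,0,0,0,0,0,7.86],[-1,0,0,0,0,0,7.86],[-1,0,0,0,0,0,7.86]]]' 40
python3 -m creep '[[[-1,-0.0184,0.0289,0,0,0,0],[-1,-0.0184,0.0289,0,0,0,0],[-1,-0.0184,0.0289,0,0,0,0],[-1,-0.0184,0.0289,0,0,0,0],[-1,-0.0184,0.0289,0,0,0,0],[-1,-0.0184,0.0289,0,0,0,0],[-1,-0.0184,0.0289,0,0,0,0],[-1,-0.0184,0.0289,0,0,0,0]]]'
python3 -m creep '[[[-1,-0.0184,0.0289,0,0,0,0],[-1,-0.0184,0.0289,0,0,0,0],[-1,-0.0184,0.0289,0,0,0,0],[-1,-0.0184,0.0289,0,0,0,0],[-1,-0.0184,0.0289,0,0,0,0],[-1,-0.0184,0.0289,0,0,0,0],[-1,-0.0184,0.0289,0,0,0,0],[-1,0,0,0,0,0,0],[-1,0,0,0,0,0,0]]]'
python3 - <<'E'
from h import *
T=pose();f=grab_frame("wrist");save(f,"w1.png");print(f["T_tool_cam"].round(3))
print(observe()["qpos"].round(2))
for n in ["sheet","frame"]:
    for d in outline_of(f,n)[:3]:
        P,uv=cloud(f,T,d["region"])
        zt=np.percentile(P[:,2],80);Q=P[abs(P[:,2]-zt)<.006]
        r=cv2.minAreaRect((Q[:,:2]*1000).astype(np.float32))
        print(n,round(d["confidence"],2),np.round(d["extent"]),"ztop",zt.round(4),r)
E
```

```text
clock: 1.5
position: [0.1725, 0.6007, 0.2313]
tool_rot: [-3.142, -0.0, 1.484]
force: [-0.5, 0.1, 0.8]
grip_width: 0.0854
finger_force: 0.0
clock: 2.3
position: [0.3922, 0.4344, 0.2314]
tool_rot: [3.142, -0.0, 1.49]
force: [1.2, -0.0, -0.0]
grip_width: 0.0854
finger_force: 0.0
clock: 3.2
position: [0.5827, 0.29, 0.2311]
tool_rot: [-3.141, 0.0, 1.489]
force: [-1.1, 0.5, 0.3]
grip_width: 0.0857
finger_force: 0.0
[[ 0.001 -0.96  -0.281  0.071]
 [ 1.     0.001  0.     0.002]
 [ 0.    -0.281  0.96  -0.142]
 [ 0.     0.     0.     1.   ]]
[-0.78  0.59  0.35  1.54 -0.22  1.05 -0.45]
sheet 0.98 [327. 204.  69. 156.] ztop 0.0296 ((583.917236328125, 287.6233825683594), (130.6476287841797, 52.29326248168945), 85.47468566894531)
frame 0.87 [150. 233.  94. 162.] ztop 0.0434 ((440.3990173339844, 282.13616943359375), (130.6561737060547, 54.07182693481445), 88.67720031738281)
frame 0.79 [ 32. 258.  65. 133.] ztop 0.018 ((282.4815979003906, 263.5321960449219), (123.3705062866211, 53.166770935058594), 47.28518295288086)
frame 0.47 [329. 415. 102.  60.] ztop 0.0458 ((574.6279907226562, 79.95405578613281), (31.082279205322266, 65.74652862548828), 89.75865936279297)
```

View pics/w1.png

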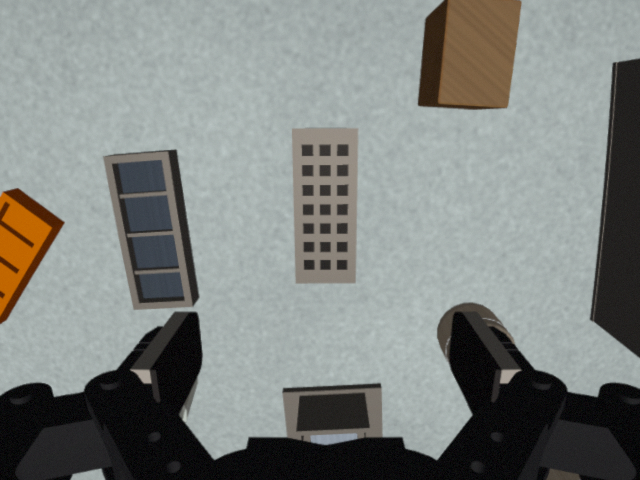

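The close view shows the perforated sheet at (327,204), the grey three-rib long frame at (150,233) and the orange one cut off at (30,255). Descending on the sheet.

```bash
python3 -m creep '[[[-1,-0.002,0.0015,0.025,0,0,0],[-1,0,0,0.03,0,0,0.2],[-1,0,0,0.03,0,0,0],[-1,0,0,0.03,0,0,0],[-1,0,0,0.03,0,0,0],[-1,0,0,0.03,0,0,0],[-1,0,0,0.025,0,0,0],[-1,0,0,0.015,0,0,0],[-1,0,0,0.01,0,0,0],[-1,0,0,0,0,0,0]]]'
python3 -m creep '[[[0,0,0,0,0,0,0],[1,0,0,0,0,0,0],[1,0,0,0,0,0,0],[1,0,0,0,0,0,0],[1,0,0,0,0,0,0],[1,0,0,0,0,0,0],[1,0,0,0,0,0,0],[1,0,0,0,0,0,0],[1,0,0,0,0,0,0]]]' 40
```

```text
clock: 4.35
position: [0.5832, 0.2887, 0.0057]
tool_rot: [-3.141, 0.0, 1.487]
force: [0.4, 0.1, 0.0]
grip_width: 0.0854
finger_force: 0.0
clock: 5.25
position: [0.5843, 0.2888, 0.0076]
tool_rot: [3.14, -0.001, 1.486]
force: [-2.0, -0.3, 8.4]
grip_width: 0.0507
finger_force: 40.3
```

```bash
python3 -m creep '[[[1,0,0,-0.01,0,0,0],[1,0,0,-0.02,0,0,0],[1,0,0,-0.03,0,0,0],[1,0,0,-0.03,0,0,0],[1,0,0,-0.03,0,0,0],[1,0,0,-0.03,0,0,0],[1,0,0,-0.03,0,0,0],[1,0,0,-0.03,0,0,0],[1,0,0,-0.03,0,0,0],[1,0,0,0,0,0,0]]]'
python3 -m creep '[[[1,-0.02,0.001,0,0,0,0],[1,-0.03,0.0015,0,0,0,0],[1,-0.03,0.0015,0,0,0,0],[1,-0.03,0.0015,0,0,0,0],[1,-0.03,0.0015,0,0,0,0],[1,-0.03,0.0015,0,0,0,0],[1,-0.03,0.0015,0,0,0,0]]]'
python3 -m creep '[[[1,-0.03,0.0015,0,0,0,0],[1,-0.03,0.0015,0,0,0,0],[1,-0.03,0.0015,0,0,0,0],[1,-0.03,0.0015,0,0,0,0],[1,-0.03,0.0015,0,0,0,0],[1,-0.03,0.0015,0,0,0,0],[1,-0.02,0.001,0,0,0,0],[1,0,0,0,0,0,0],[1,0,0,0,0,0,0]]]'
python3 - <<'E'
from h import *
T=pose();f=grab_frame("wrist");save(f,"w2.png")
np.savez("w2.npz",T=T,**f)
print(T[:3,3],observe()["tool_rot"])
for n in ["seat","retainer_tip"]:
    for d in tip_of(f,n)[:2]: print(n,d["confidence"],d["position"],onplane(f,d["position"],.045,T))
P,uv=cloud(f,T)
for n in ["cartridge","seat","sheet"]:
    for d in outline_of(f,n)[:2]:
        Q,_=cloud(f,T,d["region"]);print(n,d["confidence"],d["extent"],np.percentile(Q[:,2],[5,20,50,80,95]).round(3))
        if n=="sheet": print(cv2.minAreaRect((Q[:,:2]*1000).astype(np.float32)))
E
```

```text
clock: 6.25
position: [0.5852, 0.2888, 0.2514]
tool_rot: [3.136, -0.004, 1.486]
force: [-0.1, 0.5, -0.3]
grip_width: 0.0511
finger_force: 41.8
clock: 6.95
position: [0.5761, 0.0863, 0.2461]
tool_rot: [-3.141, 0.0, 1.486]
force: [0.0, 0.2, -0.9]
grip_width: 0.0512
finger_force: 41.7
clock: 7.85
position: [0.5693, -0.1123, 0.2461]
tool_rot: [-3.141, -0.0, 1.485]
force: [0.2, -0.1, -1.2]
grip_width: 0.0509
finger_force: 41.7
[ 0.56933667 -0.11225218  0.24611525] [-3.14106129e+00 -3.52459101e-04  1.48649349e+00]
seat 0.75 [308.7, 32.1] [[0.56991124 0.02104508 0.045     ]]
retainer_tip 0.61 [227.8, 179.9] [[ 0.49444608 -0.08329076  0.045     ]]
cartridge 0.93 [303.6, 98.1, 147.1, 189.1] [0.006 0.007 0.008 0.044 0.058]
seat 0.81 [299.9, 96.6, 154.1, 191.9] [0.006 0.007 0.008 0.044 0.058]
sheet 0.68 [327.9, 292.6, 190.8, 304.5] [0.266 0.267 0.267 0.268 0.268]
((563.0360717773438, -202.2650604248047), (308.6695556640625, 170.0818328857422), 85.19581604003906)
```

View pics/w2.png

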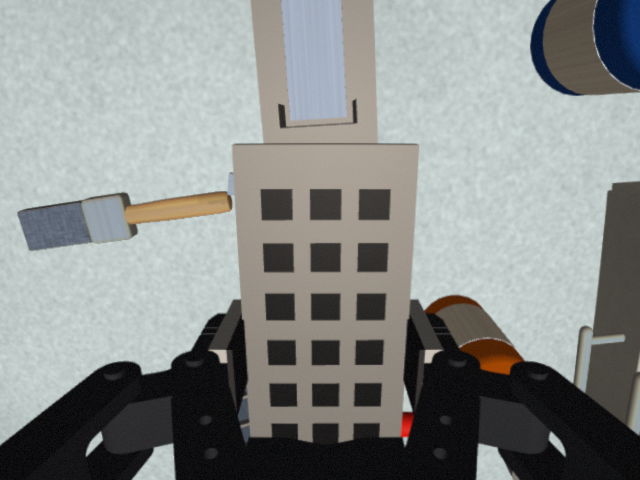

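Held sheet is in the middle at (325,290). The bay with the exchanger at (318,60) is cut off at the top, so I'll back up a little to see the whole bay.

```bash
python3 -m creep '[[[1,-0.025,0,0,0,0,0],[1,-0.025,0,0,0,0,0],[1,-0.025,0,0,0,0,0],[1,0,0,0,0,0,0],[1,0,0,0,0,0,0]]]'
python3 - <<'E'
from h import *
T=pose();f=grab_frame("wrist");save(f,"w3.png")
np.savez("w3.npz",T=T,**f)
print(T[:3,3],observe()["tool_rot"])
for d in tip_of(f,"seat")[:2]: print(d["confidence"],d["position"],onplane(f,d["position"],.045,T))
d=outline_of(f,"cartridge")[0];print(d["extent"])
P,uv=cloud(f,T,cv2.dilate(d["region"].astype(np.uint8),np.ones((9,9)))>0)
for lo,hi in [(.04,.049),(.055,.064),(.004,.012)]:
    Q=P[(P[:,2]>lo)&(P[:,2]<hi)];r=cv2.minAreaRect((Q[:,:2]*1000).astype(np.float32));print(lo,len(Q),r,np.median(Q[:,2]))
E
```

```text
clock: 8.65
position: [0.5636, -0.1865, 0.2462]
tool_rot: [-3.141, -0.0, 1.486]
force: [0.6, 1.1, 0.2]
grip_width: 0.0509
finger_force: 41.7
[ 0.56360175 -0.18647971  0.24620696] [-3.14142536e+00 -3.85354989e-04  1.48704408e+00]
[302.9, 72.6, 161.0, 139.8]
0.04 1249 ((571.57373046875, -42.276065826416016), (23.01043701171875, 65.44318389892578), 85.97464752197266) 0.044014072976806595
0.055 1072 ((571.1123657226562, -42.69007873535156), (20.010982513427734, 66.33097839355469), 87.78907775878906) 0.058820678038515845
0.004 8144 ((569.99365234375, -79.15006256103516), (119.85740661621094, 100.80243682861328), 88.16616821289062) 0.006930935774505487
```

View pics/w3.png

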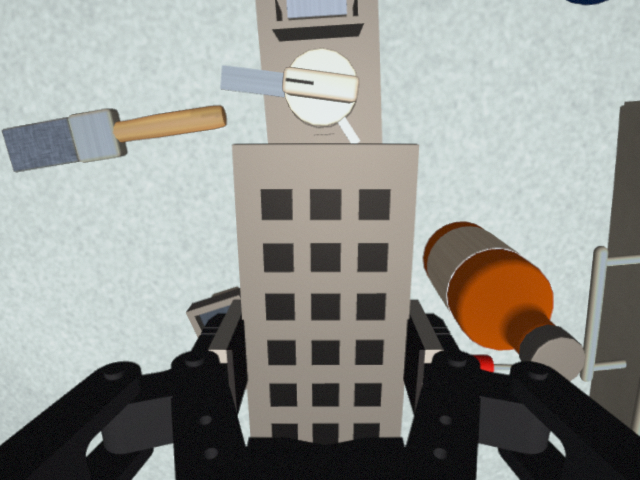

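The view went the wrong way: knob at (320,85), bay end at (318,30). I'll go forward and higher to see the far end.

```bash
python3 -m creep '[[[1,0.02,0,-0.01,0,0,0],[1,0.03,0,-0.02,0,0,0],[1,0.03,0,-0.02,0,0,0],[1,0.03,0,-0.02,0,0,0],[1,0.03,0,-0.01,0,0,0],[1,0,0,0,0,0,0],[1,0,0,0,0,0,0]]]'
python3 - <<'E'
from h import *
T=pose();f=grab_frame("wrist");save(f,"w4.png")
np.savez("w4.npz",T=T,**f)
print(T[:3,3],observe()["tool_rot"])
for d in tip_of(f,"seat")[:2]: print(d["confidence"],d["position"],onplane(f,d["position"],.045,T))
d=outline_of(f,"cartridge")[0];print(d["extent"])
P,uv=cloud(f,T,cv2.dilate(d["region"].astype(np.uint8),np.ones((9,9)))>0)
for lo,hi in [(.04,.049),(.055,.064),(.004,.012)]:
    Q=P[(P[:,2]>lo)&(P[:,2]<hi)];r=cv2.minAreaRect((Q[:,:2]*1000).astype(np.float32));print(lo,len(Q),r,np.median(Q[:,2]))
E
```

```text
clock: 9.5
position: [0.5754, -0.0458, 0.3263]
tool_rot: [3.141, -0.0, 1.489]
force: [0.5, -0.5, -1.3]
grip_width: 0.0507
finger_force: 41.8
[ 0.5754372  -0.04584206  0.32633057] [-3.14132615e+00  2.56418707e-04  1.48718486e+00]
0.68 [313.9, 124.5] [[0.57152258 0.01910007 0.045     ]]
[316.0, 92.0, 99.3, 103.9]
0.04 4351 ((572.1395874023438, 46.51819610595703), (88.23893737792969, 63.79796600341797), 85.63448333740234) 0.04391087746206729
0.055 689 ((573.896484375, 82.69189453125), (23.338703155517578, 66.00969696044922), 88.58935546875) 0.058930206037878796
0.004 4456 ((573.5039672851562, 48.18810272216797), (101.45453643798828, 100.77481842041016), 88.658447265625) 0.006928121468150639
```

View pics/w4.png

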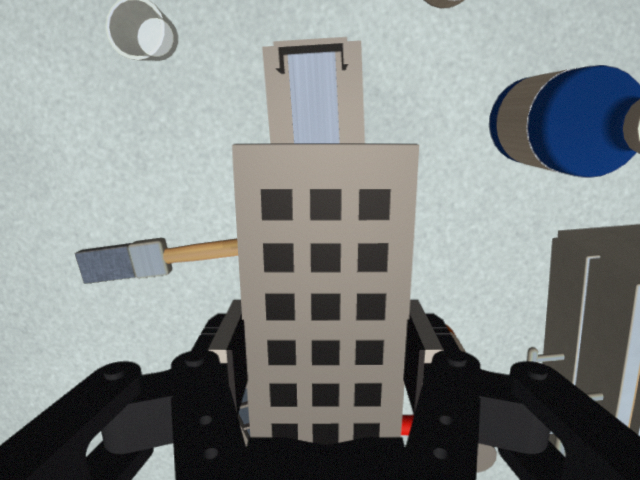

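Far wall of the bay at (313,42), the lips' inner corners at (283,70) and (345,68). Both ends measured, so the seat is at about (0.572, 0.020) with its long axis at 88.6°. Checking the sheet's offset in the hand.

```bash
python3 - <<'E'
from h import *
z=np.load("w4.npz");f={k:z[k] for k in z.files};T=f.pop("T");f.pop("R",None)
P,uv=cloud(f,np.eye(4))
Q=P[(P[:,2]<-.015)&(P[:,2]>-.03)&(abs(P[:,1])<.04)&(uv[:,1]<290)]
print(len(Q),np.median(Q[:,2]))
fr=Q[:,0].max();print("front",np.percentile(Q[:,0],[99,100]))
for a,b in [(.03,.04),(.04,.05),(.05,.06)]:
    q=Q[(Q[:,0]>a)&(Q[:,0]<b)];print(a,q[:,1].min(),q[:,1].max())
for a,b in [(-.022,-.01),(-.005,.005),(.01,.022)]:
    q=Q[(Q[:,1]>a)&(Q[:,1]<b)];print(a,q[:,0].max())
E
```

```text
26177 -0.021253291770027063
front [0.06388436 0.06406321]
0.03 -0.024396262944895504 0.027672232030607768
0.04 -0.024426572546712343 0.027775987485275308
0.05 -0.024523872762376445 0.027883215267348917
-0.022 0.06405595988491959
-0.005 0.06404343105769399
0.01 0.06404740932341756
```

```bash
python3 -m creep '[[[1,0.02,-0.002,0,0,0,-1.7],[1,0.03,-0.002,0.01,0,0,-1.7],[1,0.017,-0.002,0.03,0,0,0],[1,0,0,0.04,0,0,0],[1,0,0,0.04,0,0,0],[1,0,0,0.04,0,0,0],[1,0,0,0.04,0,0,0],[1,0,0,0.04,0,0,0],[1,0,0,0.02,0,0,0],[1,0,0,0.011,0,0,0]]]'
python3 -m creep '[[[1,0,0,0,0,0,0],[1,0,0,0,0,0,0]]]'
python3 - <<'E'
from h import *
T=pose();f=grab_frame("wrist");save(f,"w5.png")
print(T[:3,3],observe()["tool_rot"])
P,uv=cloud(f,T)
Q=P[(P[:,2]>.05)&(P[:,2]<.064)&(P[:,1]>.05)&(P[:,1]<.12)&(abs(P[:,0]-.57)<.06)];print("lips",len(Q),cv2.minAreaRect((Q[:,:2]*1000).astype(np.float32)))
Q=P[(P[:,2]>.068)&(P[:,2]<.085)&(P[:,1]>.05)&(P[:,1]<.12)&(abs(P[:,0]-.57)<.06)];print("sheet",len(Q),cv2.minAreaRect((Q[:,:2]*1000).astype(np.float32)))
print("sheet x",Q[:,0].min(),Q[:,0].max(),"y max",Q[:,1].max())
E
```

```text
clock: 10.65
position: [0.5721, 0.02, 0.0532]
tool_rot: [-3.139, 0.0, 1.546]
force: [0.8, 0.2, 0.1]
grip_width: 0.0507
finger_force: 41.9
clock: 10.85
position: [0.5737, 0.0201, 0.0562]
tool_rot: [3.141, -0.0, 1.546]
force: [0.3, -0.6, 0.0]
grip_width: 0.0506
finger_force: 41.9
[0.57370846 0.02007729 0.0561595 ] [ 3.13994353e+00 -2.62810875e-04  1.54574088e+00]
lips 4779 ((574.4063720703125, 82.43818664550781), (23.179798126220703, 66.52251434326172), 88.52664184570312)
sheet 21142 ((576.4510498046875, 66.75080108642578), (34.567962646484375, 52.36835861206055), 88.6460189819336)
sheet x 0.5500252286955369 0.6029716756147567 y max 0.08459557851887657
```

View pics/w5.png

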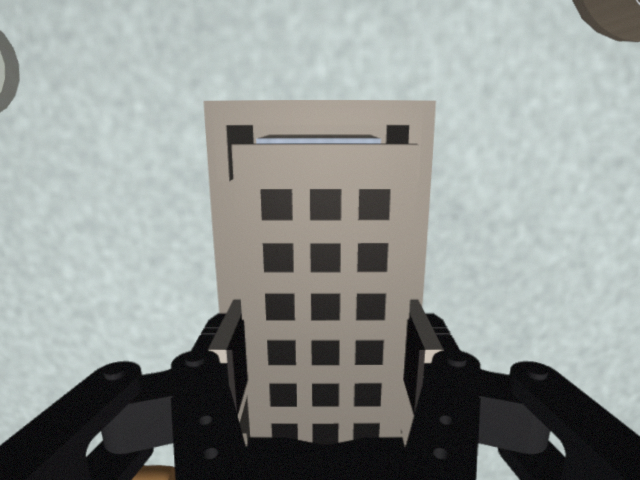

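The sheet is over the bay; relative to the far lips at (240,125) and (398,125) it sits 2.4 mm too far right and 1.7 mm too near. Correcting and lowering.

```bash
python3 -m creep '[[[1,0.0017,-0.0024,0,0,0,0],[1,0,0,0,0,0,0],[1,0,0,0.006,0,0,0],[1,0,0,0.006,0,0,0],[1,0,0,0.006,0,0,0],[1,0,0,0.005,0,0,0],[1,0,0,0.003,0,0,0],[1,0,0,0,0,0,0]]]'
python3 - <<'E'
from h import *
T=pose();f=grab_frame("wrist");print(observe()["force"],T[:3,3])
P,uv=cloud(f,T)
b=(P[:,1]>.045)&(P[:,1]<.12)&(abs(P[:,0]-.57)<.06)
Q=P[b&(P[:,2]>.0565)&(P[:,2]<.062)];print("lips",len(Q),cv2.minAreaRect((Q[:,:2]*1000).astype(np.float32)))
Q=P[b&(P[:,2]>.046)&(P[:,2]<.0545)];print("sheet",len(Q),np.median(Q[:,2]),cv2.minAreaRect((Q[:,:2]*1000).astype(np.float32)))
E
```

```text
clock: 11.7
position: [0.5706, 0.0218, 0.0287]
tool_rot: [-3.141, 0.0, 1.546]
force: [1.2, 0.2, -0.6]
grip_width: 0.0506
finger_force: 41.9
[ 0.05603961  0.6693513  -0.73253118] [0.57058457 0.02182292 0.02874803]
lips 7683 ((574.49609375, 82.2966079711914), (23.257123947143555, 66.56086730957031), 88.60626983642578)
sheet 25640 0.05000985660658547 ((574.0625, 66.42617797851562), (44.0555305480957, 59.07732009887695), 88.66427612304688)
```

```bash
python3 -m creep '[[[1,0,0,0.001,0,0,0],[1,0,0,0,0,0,0],[-1,0,0,0,0,0,0],[-1,0,0,0,0,0,0],[-1,0,0,0,0,0,0],[-1,0,0,0,0,0,0],[-1,0,0,0,0,0,0],[-1,0,0,-0.01,0,0,0],[-1,0,0,-0.02,0,0,0],[-1,0,0,-0.03,0,0,0]]]'
python3 -m creep '[[[-1,0,0,-0.04,0,0,0],[-1,0,0,-0.04,0,0,0],[-1,0,0,-0.04,0,0,0],[-1,0,0,-0.03,0,0,0],[-1,0,0,0,0,0,0],[-1,0,0,0,0,0,0]]]'
python3 - <<'E'
from h import *
T=pose();f=grab_frame("wrist");save(f,"w6.png",(140,40,500,400),1.6);np.savez("w6.npz",T=T,**f)
P,uv=cloud(f,T)
b=(P[:,1]>-.06)&(P[:,1]<.12)&(abs(P[:,0]-.57)<.06)&(uv[:,1]<330)
for n,lo,hi in [("lips",.056,.064),("sheet",.046,.0535)]:
    Q=P[b&(P[:,2]>lo)&(P[:,2]<hi)];print(n,len(Q),np.median(Q[:,2]),cv2.minAreaRect((Q[:,:2]*1000).astype(np.float32)))
E
```

```text
clock: 12.75
position: [0.5701, 0.0218, 0.0886]
tool_rot: [-3.14, 0.0, 1.546]
force: [0.2, 0.2, 0.1]
grip_width: 0.0853
finger_force: 0.0
clock: 13.35
position: [0.5708, 0.022, 0.2391]
tool_rot: [3.14, -0.001, 1.546]
force: [-0.3, 0.2, -0.5]
grip_width: 0.0853
finger_force: 0.0
lips 1683 0.05885518170607684 ((573.0708618164062, 20.106788635253906), (146.4161376953125, 66.18677520751953), 88.65415954589844)
sheet 10864 0.04890475187943888 ((573.1558837890625, 20.14458465576172), (136.10159301757812, 66.06163024902344), 88.64044189453125)
```

View pics/w6.png

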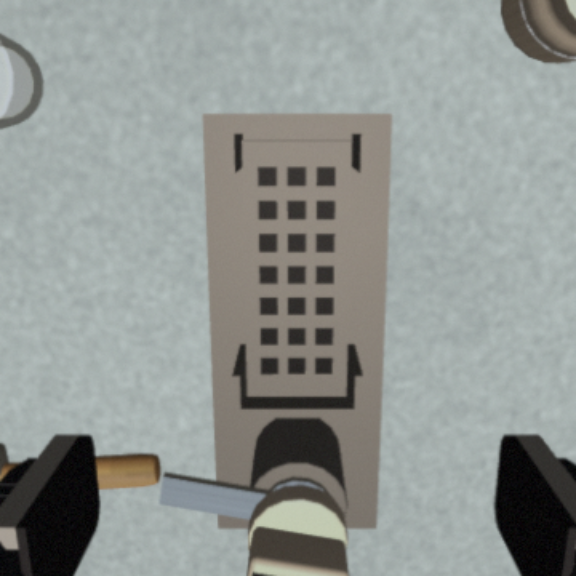

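The sheet (crop centre (297,270)) lies flat and centred inside the four lips. Now over the frame.

```bash
python3 -m creep '[[[-1,0.0257,-0.0137,0,0,0,0],[-1,0.0257,-0.0137,0,0,0,0],[-1,0.0257,-0.0137,0,0,0,0],[-1,0.0257,-0.0137,0,0,0,0],[-1,0.0257,-0.0137,0,0,0,0],[-1,0.0257,-0.0137,0,0,0,0],[-1,0.0257,-0.0137,0,0,0,0],[-1,0.0257,-0.0137,0,0,0,0],[-1,0.0257,-0.0137,0,0,0,0],[-1,0.0257,-0.0137,0,0,0,0]]]'
python3 -m creep '[[[-1,0,0,0,0,0,0],[-1,0,0,0,0,0,0]]]'
python3 - <<'E'
from h import *
T=pose();f=grab_frame("wrist");save(f,"w7.png",(160,60,480,340),1.8)
P,uv=cloud(f,T)
Q=P[(abs(P[:,2]-.044)<.004)&(abs(P[:,0]-.44)<.06)&(abs(P[:,1]-.282)<.09)&(uv[:,1]<340)]
print(len(Q),np.median(Q[:,2]),cv2.minAreaRect((Q[:,:2]*1000).astype(np.float32)))
E
```

```text
clock: 14.4
position: [0.4392, 0.2829, 0.2373]
tool_rot: [-3.14, 0.001, 1.546]
force: [1.1, -0.3, 0.6]
grip_width: 0.0855
finger_force: 0.0
clock: 14.6
position: [0.4398, 0.2821, 0.2374]
tool_rot: [-3.14, 0.001, 1.547]
force: [0.7, -0.7, -0.2]
grip_width: 0.0851
finger_force: 0.0
3808 0.04368092960634007 ((440.6813049316406, 281.9464111328125), (130.50201416015625, 52.30622100830078), 88.84656524658203)
```

View pics/w7.png

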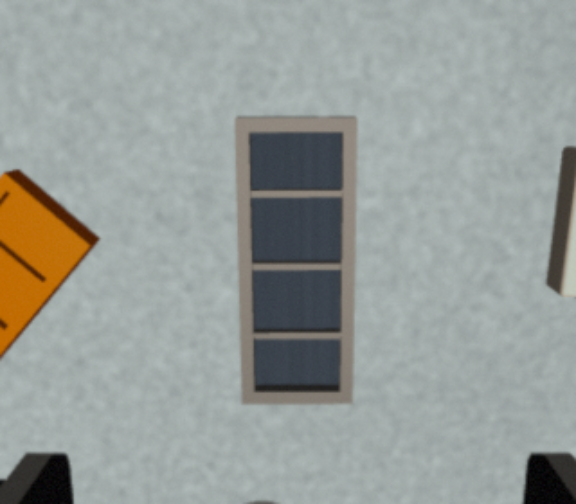

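Grey long frame with three cross ribs at (297,260) in the crop confirmed; the orange one is at left. Grasping.

```bash
python3 -m creep '[[[-1,0,0,0.025,0,0,0],[-1,0,0,0.03,0,0,0],[-1,0,0,0.03,0,0,0],[-1,0,0,0.03,0,0,0],[-1,0,0,0.03,0,0,0],[-1,0,0,0.03,0,0,0],[-1,0,0,0.025,0,0,0],[-1,0,0,0.014,0,0,0],[-1,0,0,0.008,0,0,0],[-1,0,0,0,0,0,0]]]'
python3 -m creep '[[[0,0,0,0,0,0,0],[1,0,0,0,0,0,0],[1,0,0,0,0,0,0],[1,0,0,0,0,0,0],[1,0,0,0,0,0,0],[1,0,0,0,0,0,0],[1,0,0,0,0,0,0],[1,0,0,0,0,0,0]]]' 45
python3 -m creep '[[[1,0,0,-0.01,0,0,0],[1,0,0,-0.03,0,0,0],[1,0,0,-0.03,0,0,0],[1,0,0,-0.03,0,0,0],[1,0,0,-0.03,0,0,0],[1,0,0,-0.02,0,0,0],[1,0,0,0,0,0,0]]]'
```

```text
clock: 15.65
position: [0.4404, 0.2817, 0.0159]
tool_rot: [-3.141, 0.001, 1.545]
force: [-0.8, -0.8, 0.3]
grip_width: 0.0855
finger_force: 0.0
clock: 16.45
position: [0.4407, 0.2826, 0.0174]
tool_rot: [3.141, -0.001, 1.546]
force: [-0.3, -0.8, 10.2]
grip_width: 0.0515
finger_force: 45.9
clock: 17.15
position: [0.4413, 0.283, 0.1695]
tool_rot: [3.138, -0.003, 1.546]
force: [0.1, -0.2, -1.8]
grip_width: 0.051
finger_force: 48.2
```

```bash
python3 -m creep '[[[1,-0.0257,0.0135,0,0,0,0],[1,-0.0257,0.0135,0,0,0,0],[1,-0.0257,0.0135,0,0,0,0],[1,-0.0257,0.0135,0,0,0,0],[1,-0.0257,0.0135,0,0,0,0],[1,-0.0257,0.0135,0,0,0,0],[1,-0.0257,0.0135,0,0,0,0],[1,-0.0257,0.0135,0,0,0,0],[1,-0.0257,0.0135,0,0,0,0],[1,-0.0257,0.0135,0,0,0,0]]]'
python3 -m creep '[[[1,0,0,0,0,0,0],[1,0,0,0.03,0,0,0],[1,0,0,0.03,0,0,0],[1,0,0,0.03,0,0,0],[1,0,0,0.01,0,0,0],[1,0,0,0,0,0,0],[1,0,0,0,0,0,0]]]'
cat > fit.py <<'E'
from h import *
T=pose();f=grab_frame("wrist");print(observe()["force"],T[:3,3])
P,uv=cloud(f,T)
b=(P[:,1]>.03)&(P[:,1]<.12)&(abs(P[:,0]-.57)<.06)
Q=P[b&(P[:,2]>.056)&(P[:,2]<.0625)&(P[:,1]>.086)];print("wall",len(Q),cv2.minAreaRect((Q[:,:2]*1000).astype(np.float32)))
Q=P[b&(P[:,2]>.0645)&(P[:,2]<.098)&(uv[:,1]<290)];z=np.percentile(Q[:,2],90);Q=Q[abs(Q[:,2]-z)<.003]
print("frame",len(Q),z,cv2.minAreaRect((Q[:,:2]*1000).astype(np.float32)),"ymax",Q[:,1].max())
E
python3 fit.py
```

```text
clock: 18.15
position: [0.5688, 0.0209, 0.1658]
tool_rot: [-3.141, 0.0, 1.546]
force: [0.5, 0.6, -2.3]
grip_width: 0.0511
finger_force: 48.1
clock: 18.85
position: [0.5693, 0.022, 0.0672]
tool_rot: [3.141, -0.0, 1.546]
force: [0.8, 0.2, -1.6]
grip_width: 0.051
finger_force: 47.9
[-0.21545717  0.49085303 -1.41449887] [0.56925244 0.02203697 0.06724259]
wall 3016 ((574.5574951171875, 89.57881927490234), (8.378275871276855, 66.39007568359375), 88.64743041992188)
frame 10533 0.09400866568845824 ((571.937255859375, 65.37995910644531), (42.477840423583984, 52.529361724853516), 88.66040802001953) ymax 0.08712452485847119
```

```bash
python3 -m creep '[[[1,-0.0009,0.002,0,0,0,0],[1,0,0,0,0,0,0],[1,0,0,0.007,0,0,0],[1,0,0,0.006,0,0,0],[1,0,0,0.005,0,0,0],[1,0,0,0.003,0,0,0],[1,0,0,0.002,0,0,0],[1,0,0,0,0,0,0]]]'
python3 fit.py
```

```text
clock: 19.7
position: [0.5706, 0.021, 0.043]
tool_rot: [-3.141, 0.0, 1.546]
force: [-1.1, -0.3, -2.0]
grip_width: 0.0511
finger_force: 48.4
[-0.33618049  0.29068465 -2.06488636] [0.57063501 0.02095815 0.04298271]
wall 4612 ((574.6228637695312, 89.647705078125), (8.734533309936523, 66.42195892333984), 88.61678314208984)
frame 10242 0.07009982311002891 ((573.3221435546875, 64.15093231201172), (42.63581466674805, 52.478981018066406), 88.4691390991211) ymax 0.08604200486021339
```

```bash
python3 -m creep '[[[1,0,0.0005,0.0006,0,0,0],[1,0,0,0.0007,0,0,0],[1,0,0,0,0,0,0],[-1,0,0,0,0,0,0],[-1,0,0,0,0,0,0],[-1,0,0,0,0,0,0],[-1,0,0,0,0,0,0],[-1,0,0,0,0,0,0],[-1,0,0,-0.01,0,0,0],[-1,0,0,-0.02,0,0,0]]]'
python3 -m creep '[[[-1,-0.005,0,-0.03,0,0,0],[-1,-0.01,0,-0.04,0,0,0],[-1,-0.02,0,-0.04,0,0,0],[-1,-0.03,0,-0.04,0,0,0],[-1,-0.03,0,-0.02,0,0,0],[-1,-0.02,0,0,0,0,0],[-1,0,0,0,0,0,0],[-1,0,0,0,0,0,0]]]'
python3 - <<'E'
from h import *
T=pose();f=grab_frame("wrist");save(f,"w8.png")
print(T[:3,3],observe()["qpos"].round(2))
P,uv=cloud(f,T)
b=(P[:,1]>-.06)&(P[:,1]<.12)&(abs(P[:,0]-.57)<.06)&(uv[:,1]<400)
for n,lo,hi in [("walls",.056,.062),("frame",.0655,.0725)]:
    Q=P[b&(P[:,2]>lo)&(P[:,2]<hi)];print(n,len(Q),np.median(Q[:,2]),cv2.minAreaRect((Q[:,:2]*1000).astype(np.float32)))
b=(abs(P[:,0]-.57)<.05)&(abs(P[:,1]+.098)<.05)
Q=P[b&(P[:,2]>.122)&(P[:,2]<.14)];print("bar",len(Q),np.median(Q[:,2]),cv2.minAreaRect((Q[:,:2]*1000).astype(np.float32)))
Q=P[b&(P[:,2]>.095)&(P[:,2]<.11)];print("disc",len(Q),np.median(Q[:,2]),cv2.minEnclosingCircle((Q[:,:2]*1000).astype(np.float32)))
Q=P[(abs(P[:,0]-.52)<.06)&(abs(P[:,1]+.09)<.06)&(P[:,2]>.069)&(P[:,2]<.082)];print("finger",len(Q),np.median(Q[:,2]),cv2.minAreaRect((Q[:,:2]*1000).astype(np.float32)))
E
```

```text
clock: 20.75
position: [0.5706, 0.0209, 0.0719]
tool_rot: [-3.14, 0.0, 1.546]
force: [0.3, -0.6, 0.9]
grip_width: 0.0854
finger_force: 0.0
clock: 21.55
position: [0.5683, -0.094, 0.2424]
tool_rot: [3.141, -0.0, 1.545]
force: [-0.6, 0.3, -0.3]
grip_width: 0.0853
finger_force: 0.0
[ 0.56825519 -0.09396256  0.24239483] [-0.19  0.45  0.36  1.74 -0.18  0.99  0.21]
walls 7837 0.0589014202481285 ((572.7241821289062, 2.8664703369140625), (108.48707580566406, 66.41661834716797), 88.48409271240234)
frame 3605 0.06870974179169359 ((572.4599609375, 5.21234130859375), (98.46670532226562, 52.51709747314453), 88.6636962890625)
bar 1750 0.1305222354955244 ((570.2626953125, -96.69947052001953), (15.431971549987793, 44.19471740722656), 78.23226928710938)
disc 1836 0.10284122164794163 ((570.1337280273438, -96.82733154296875), 23.938980102539062)
finger 1961 0.07642909550454924 ((539.9036254882812, -85.91934204101562), (111.44857025146484, 79.11663055419922), 87.5455551147461)
```

View pics/w8.png

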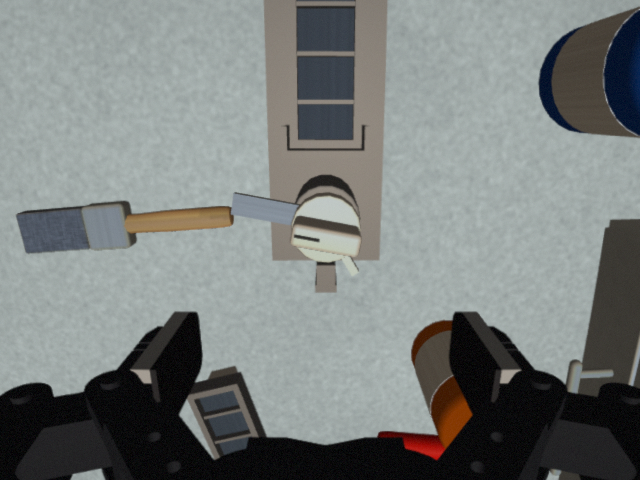

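The frame sits level and square in the bay; the knob's bar is at (327,235) and the lug at (350,265). The knob axis is at about (0.570,-0.097), and the bar is 10° past parked. Turning the gripper to line up with the bar.

```bash
python3 -m creep '[[[-1,0,0,0,0,0,-7.97],[-1,0,0,0,0,0,-7.97],[-1,0,0,0,0,0,-7.97],[-1,0,0,0,0,0,-7.97],[-1,0,0,0,0,0,-7.97],[-1,0,0,0,0,0,-7.97],[-1,0,0,0,0,0,-7.97],[-1,0,0,0,0,0,-7.97],[-1,0,0,0,0,0,-7.97],[-1,0,0,0,0,0,-7.97]]]'
python3 -m creep '[[[-1,0,0,0,0,0,0],[-1,0,0,0,0,0,0]]]'
python3 - <<'E'
from h import *
T=pose();f=grab_frame("wrist")
print(T[:3,3],observe()["tool_rot"],observe()["qpos"].round(2))
P,uv=cloud(f,T)
b=(abs(P[:,0]-.57)<.05)&(abs(P[:,1]+.098)<.05)
Q=P[b&(P[:,2]>.122)&(P[:,2]<.14)];r=cv2.minAreaRect((Q[:,:2]*1000).astype(np.float32));print("bar",len(Q),np.median(Q[:,2]),r)
c=np.r_[np.array(r[0])/1000,.131];print("bar in tool",T[:3,:3].T@(c-T[:3,3]))
E
```

```text
clock: 22.6
position: [0.5684, -0.0928, 0.2418]
tool_rot: [3.142, -0.001, 2.944]
force: [0.9, 0.3, -0.1]
grip_width: 0.0855
finger_force: 0.0
clock: 22.8
position: [0.5684, -0.0934, 0.2419]
tool_rot: [3.141, -0.0, 2.933]
force: [0.2, 0.1, -0.2]
grip_width: 0.0856
finger_force: 0.0
[ 0.56842701 -0.09340405  0.24190593] [ 3.14157729e+00 -2.97936256e-04  2.93330134e+00] [ 0.04  0.43  0.02  1.72 -0.01  0.99  1.43]
bar 1644 0.13066595894555472 ((569.5521240234375, -96.62986755371094), (14.609763145446777, 43.622581481933594), 77.65666961669922)
bar in tool [-0.00180699 -0.00293734  0.11090493]
```

```bash
python3 -m creep '[[[-1,-0.0012,-0.004,0.02,0,0,0],[-1,0,0,0.025,0,0,0],[-1,0,0,0.025,0,0,0],[-1,0,0,0.025,0,0,0],[-1,0,0,0.02,0,0,0],[-1,0,0,0.012,0,0,0],[-1,0,0,0.006,0,0,0],[-1,0,0,0,0,0,0],[-1,0,0,0,0,0,0]]]'
python3 -m creep '[[[0.2,0,0,0,0,0,0],[1,0,0,0,0,0,0],[1,0,0,0,0,0,0],[1,0,0,0,0,0,0],[1,0,0,0,0,0,0],[1,0,0,0,0,0,0],[1,0,0,0,0,0,0],[1,0,0,0,0,0,0],[1,0,0,0,0,0,0]]]' 60
```

```text
clock: 23.75
position: [0.5692, -0.0981, 0.1098]
tool_rot: [-3.142, 0.001, 2.936]
force: [-0.8, -0.3, 0.8]
grip_width: 0.0854
finger_force: 0.0
clock: 24.65
position: [0.5691, -0.0972, 0.1092]
tool_rot: [3.141, 0.0, 2.937]
force: [-0.2, 6.6, 4.3]
grip_width: 0.0138
finger_force: 60.5
```

```bash
python3 -m creep '[[[1,0,0.0008,0.003,0,0,0],[1,0,0,0.003,0,0,0],[1,0,0,0.003,0,0,0],[1,0,0,0.002,0,0,0],[1,0,0,0,0,0,0],[1,0,0,0,0,0,0]]]'
```

```text
clock: 25.25
position: [0.5693, -0.0971, 0.0993]
tool_rot: [3.141, 0.001, 2.937]
force: [-6.3, 4.5, 24.6]
grip_width: 0.0138
finger_force: 63.6
```

```bash
python3 -m creep '[[[1,0,0,0,0,0,6],[1,0,0,0,0,0,6],[1,0,0,0,0,0,6],[1,0,0,0,0,0,6],[1,0,0,0,0,0,6],[1,0,0,0,0,0,0]]]'
python3 -m creep '[[[1,0,0,0,0,0,6],[1,0,0,0,0,0,6],[1,0,0,0,0,0,6],[1,0,0,0,0,0,6],[1,0,0,0,0,0,6],[1,0,0,0,0,0,6],[1,0,0,0,0,0,4],[1,0,0,0,0,0,0],[1,0,0,0,0,0,0]]]'
python3 -c "
from h import *
s=observe();print(s['moment'],s['force'],s['tool_rot'],s['position'])"
```

```text
clock: 25.85
position: [0.569, -0.0974, 0.0992]
tool_rot: [3.141, 0.0, 2.409]
force: [-8.5, 2.5, 26.1]
grip_width: 0.0138
finger_force: 63.8
clock: 26.75
position: [0.5685, -0.0974, 0.0992]
tool_rot: [-3.141, -0.001, 1.715]
force: [-11.7, 2.7, 30.0]
grip_width: 0.0135
finger_force: 64.3
[ 0.49260821  2.94687838 -0.06080354] [-11.6917606    2.68736643  30.00116943] [-3.14108480e+00 -5.46489229e-04  1.71466262e+00] [ 0.56849893 -0.09744127  0.09924068]
```

```bash
python3 -m creep '[[[1,0,0,0,0,0,1.5],[1,0,0,0,0,0,1.2],[1,0,0,-0.002,0,0,0],[1,0,0,-0.003,0,0,0],[1,0,0,-0.003,0,0,0],[1,0,0,-0.003,0,0,0],[1,0,0,0,0,0,0]]]'
python3 -m creep '[[[-1,0,0,0,0,0,0],[-1,0,0,0,0,0,0],[-1,0,0,0,0,0,0],[-1,0,0,0,0,0,0],[-1,0,0,0,0,0,0],[-1,0,0,-0.02,0,0,0],[-1,0,0,-0.03,0,0,0],[-1,0,0,-0.04,0,0,0],[-1,0,0,-0.04,0,0,0],[-1,0,0,-0.02,0,0,0]]]'
python3 - <<'E'
from h import *
T=pose();f=grab_frame("wrist");save(f,"w9.png")
P,uv=cloud(f,T)
b=(abs(P[:,0]-.57)<.05)&(abs(P[:,1]+.098)<.05)
Q=P[b&(P[:,2]>.115)&(P[:,2]<.14)];print("bar",len(Q),np.median(Q[:,2]),cv2.minAreaRect((Q[:,:2]*1000).astype(np.float32)))
b=(P[:,1]>-.06)&(P[:,1]<.12)&(abs(P[:,0]-.57)<.06)
Q=P[b&(P[:,2]>.0655)&(P[:,2]<.0715)];print("frame",len(Q),np.median(Q[:,2]),cv2.minAreaRect((Q[:,:2]*1000).astype(np.float32)))
E
```

```text
clock: 27.45
position: [0.5683, -0.0974, 0.1092]
tool_rot: [-3.14, -0.0, 1.668]
force: [-4.0, 1.4, 4.1]
grip_width: 0.0137
finger_force: 60.6
clock: 28.45
position: [0.5697, -0.0977, 0.2623]
tool_rot: [3.138, 0.001, 1.668]
force: [-0.7, -0.0, -0.6]
grip_width: 0.0855
finger_force: 0.0
bar 1501 0.13054245988422752 ((570.18798828125, -96.43567657470703), (14.911186218261719, 43.69281005859375), 5.436923503875732)
frame 3127 0.06870902723660732 ((572.6484375, 7.679172515869141), (104.00733947753906, 52.448936462402344), 88.4588623046875)
```

View pics/w9.png

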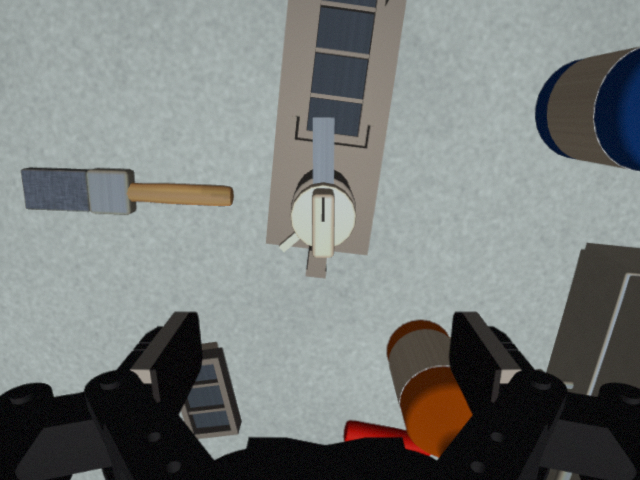

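The retainer at (323,150) points over the frame's end. The bar at (323,225) is turned 83° (end stop) and back at full height, and the frame is still level and square. Handing in.

```bash
python3 -c "
from workcell import *
print(job_done())"
```

```text
the job is handed in; nothing more can be done
None
```

The cartridge is back together and handed in at about 28 s: the sheet lies flat in the bay, the long frame sits square on it, the retainer is turned home over the frame's end, and the knob has sprung back up.

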